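# Set up the enameller's tilting work board

## Robot

A 6-joint arm with a two-finger parallel gripper is mounted at the origin on the work surface. World frame = base frame: x ahead of the robot, y to its left, z up, the work surface at z = 0. Lengths are in m, angles in rad, forces in N, time in s.
With the tool pointing down it reaches from about 0.4 to 0.825 m from the base axis. Payload 7 kg.
Tool frame: the origin (TCP) lies at the very end of the fingers, on their centre line; the grasp point (between the pads) lies 19 mm behind it (arm.grasp_offset is the distance from the TCP to the grasp point, in m); z points along the fingers, y is the line along which they close (so a half turn about z gives the same grasp; the last joint's range is limited). The gripper opens to 88 mm and grips with 3 to 60 N. Pads are 19 mm wide; open, the fingers measure 130 mm over their backs; the gripper's body (78 mm by 193 mm) begins 47 mm behind the grasp point.
Start: joints at [-1.006, 0.359, 0.012, 0, -1.224, -0.288], TCP at [0.184, -0.649, 0.227] pointing down, gripper open.
Joint ranges: [-3.07, 3.07], [-1.43, 2.12], [-1.02, 1.25], [-3.03, 1.67], [-3.05, -0], [-3.03, 3.03]. Speed limits (rad/s): [2.39, 2.39, 3.01, 3.14, 3.14, 3.14].

## Interface

Orientations are given as [roll, pitch, yaw] about the fixed x, y, z axes, in that order (R = Rz(yaw) Ry(pitch) Rx(roll)).
In Python, from station import get_state, cams, arm, nets gives the robot as it stands.
- The arm moves only by the shell command python3 -m creep 'ROWS' [FORCE]. ROWS is a JSON object of lists of equal length, an entry for each row: "translation": the shift along the world's x, y, z in mm, a list of three; "spin": the turn about the world's z in rad; "gripper": the opening, from 0 (shut) to 1 (fully open). In form: {"translation": [[dx, dy, dz], ...], "spin": [spin, ...], "gripper": [gripper, ...]}. A call has 1 to 8 rows; each row shifts and turns the commanded pose from where the row before left it; what a row does not reach is not made up. A row lasts 1/10 s, in which the tool goes at most 50 mm and 8.59 degrees, less where a joint would pass 70% of its speed; a pose out of reach is approached as far as the arm can. A call is refused whole if a number of a shift passes 50 or a number of a turn 0.15, either way. A call with a gripper value outside its range is refused whole. The fingers move at their own pace and stop on an object; FORCE is the grip in N (left out, the last holds). Time passes only in rows, so rows that do not move let the fingers close. It gives the time, the measured TCP pose, the force, the opening and the grip force at its end, in the units of the state.
- get_state(): the state, without advancing time (a new reading comes with each control period).
- cams.grab_frame(name): name is "scene" or "top" or "wrist"; returns a dict with "img" (420x560x3 uint8, red, green, blue), "mtx" (3x3 intrinsics, pixels), "R" (3x3) and "t" (3): a world point X has camera coordinates R X + t. Camera axes: x right, y down, z forward; pixel columns grow to the right and rows downward; lengths in m; the calibration is good to about 2 mm. A picture is of the moment at which its call begins. There is no depth.
- arm.job_done(): hands the job in; it is judged then, once.
Trained networks look in the newest picture that a camera, given by its name, has taken for a name from the list of things; names that differ only in an ending like _2 or _b are one class to them, and where a whole thing is asked for, a point or a joint stands for the part that bears it (a point fixed in the world has none). Each returns a list of dicts, best first, with "confidence" (0 to 1); they miss things now and then, are a little off and sometimes report something else, mostly with a low value. They report only what shows in the picture. A call takes as long as a camera call.
- nets.search_frame(camera, label): "centre" ([x, y, z] in m, in world coordinates, good to about 4 mm: the middle of the surface that is visible of it).
- nets.pinpoint(camera, label): "centre" ([x, y, z] in m, in world coordinates, good to about 4 mm: a listed point, or the origin of a listed thing).
The state is a dict: "t": time; "q": joint angles; "qd": joint speeds; "joint_efforts": joint torques, N m; "eef_pos": TCP position; "ee_rot": TCP orientation; "force": force on the tool from outside, world axes, zero at the start; "moment": the same for the moment, N m; "width": finger opening in m; "gripper_force": force on a finger pad.
Only numpy, scipy, OpenCV 4.12 (cv2) and the standard library are available. Lean on these libraries where they do the work, as an engineer would, in place of code of your own. Each camera call takes 0.05 s, during which the arm holds its last target. There are 200 camera calls.

## Task

Set the medal painter's work board up for the next session. First, with the board still folded down, turn its turntable by the upright steel post until it clicks into its detent, with the board's hinged edge and the black index line at the pointer and the board square to the base plate; then raise the board by its bar handle to 45 degrees, in line with the slanted stay beside it, and let go so that it stays there. Leave the other things on the table where they are.

Things in the scene. Friction and masses are not known exactly. Their poses are not given: they have to be found in the camera images.
- stand: The fixed base: a square aluminium plate 304 x 304 mm, 20 mm thick, screwed to the table. Origin: centre of its underside, on the turntable's vertical axis. Its -x side is the front, roughly towards the robot: in the middle of that edge stands a dark steel pointer (10 x 18 mm, up to 50 mm above the table). Its z is up.
- disc_center (a point): Centre of the top face of the turntable: a grey disc 280 mm in diameter, top 50 mm above the table, turning on the base plate. The axes turn with the disc: -x points to the black index line on its rim and to the board's hinge, +y to the turning post. With the disc in its detent these axes are those of the stand.
- turntable (a joint): Angle of the turntable in rad, seen from above positive anticlockwise; 0 is the detent (index line at the pointer). A spring pulls it home within 0.06 rad of 0; a slight hump (about 8 N at the post) lies on either side. It starts between 0.7 and 1.6, so it has to be turned clockwise. Stops at -0.4 and 1.9; stays where it is left.
- post_top (a point): Top centre of the turning post: an upright round steel rod, 16 mm in diameter, 65 mm tall above the disc (top 115 mm above the table), 124 mm from the turntable's axis. Axes as the disc's.
- board (a joint): Fold angle of the work board in rad: 0 flat on its rest, 0.785 at 45 degrees, stop at 1.5. The hinge is stiff (about 5 N at the bar) and the board stays where it is left. It starts between 0.05 and 0.25.
- board_hinge (a point): Middle of the board's hinge axis, 85 mm above the table, 85 mm from the turntable's axis. The board is a wooden panel 130 mm (from hinge to free edge) x 160 mm wide, 10 mm thick, with a card of small medals fixed on its top face. Axes: x from the hinge along the board to its free edge, y along the hinge, z out of the board's top face.
- stay (a point): Middle of the slanted stay: a flat steel strip 110 mm long, 12 mm high, 6 mm thick, fixed to the disc beside the board, 90 mm to the -y side of its middle. It rises from the hinge axis at 45 degrees and shows the angle wanted: seen from the side the board lines up with it at joint value 0.785. Axes as the disc's.
- board_bar (a point): Middle of the bar handle: a round steel bar 12 mm in diameter and 120 mm long, parallel to the hinge and 180 mm from it, held 50 mm beyond the board's free edge by an arm at each end (open space of 44 mm between bar and board edge). Axes as the board's.
- ramekin: Bystander: a terracotta bowl 84 mm across and 45 mm high, right of the stand. Origin: centre of its underside.
- carton: Bystander: an open cardboard box 150 x 85 x 55 mm, left of the stand. Origin: centre of its underside.
- brush: Bystander: a brush 170 mm long, lying right of the stand. Origin: near its middle, at table height.
- dish: Bystander: a shallow square blue ceramic dish 75 x 75 x 20 mm, left of the stand. Origin: centre of its underside.
- bottle: Bystander: a clear plastic bottle 72 mm in diameter and 170 mm high, at the left of the table. Origin: centre of its underside.
- jar: Bystander: a glass jar 64 mm in diameter and 75 mm high, at the right of the table. Origin: centre of its underside.

How it is judged:
On the way, in this order (a step that is already met when the one before it is completed fails the run):
1. The turntable rests in its detent (within 0.05 rad) while the board is still folded down (below 0.4 rad) (value of joint turntable between -0.05 and 0.05 rad and velocity of joint turntable between -0.05 and 0.05 rad/s and value of joint board below 0.4 rad), for 0.2 s.
2. The board is raised to 45 degrees (within 0.1 rad) with the turntable in its detent (value of joint turntable between -0.05 and 0.05 rad and value of joint board between 0.685 and 0.885 rad), for 0.2 s.
At the end, for the whole second after the job is handed in: The turntable is in its detent (0 within 0.05 rad), the board stands at 45 degrees (0.785 within 0.1 rad), both at rest, and no bystander has been moved more than 40 mm or tipped over (all of step 2 and velocity of joint turntable between -0.05 and 0.05 rad/s and velocity of joint board between -0.05 and 0.05 rad/s); the robot touches nothing.
It fails at once if The ramekin, carton, brush, dish, bottle or jar is moved more than 40 mm (distance of any of ramekin, carton, brush, dish, bottle, jar from where it was at the start of the episode above 0.04 m).
It fails at once if The ramekin, carton, dish, bottle or jar is tipped over (more than 0.5 rad) (angle between any of ramekin, carton, dish, bottle, jar's own z axis and vertical above 0.5 rad).
It also fails if it takes over 53 s, if anything falls off the work surface, if the arm or the gripper's body presses on something with over 40 N, if the wrist force passes 120 N, or if a joint passes its speed limit or range.

## Working session

There is one attempt and no reset: what is moved stays moved. The work goes in short steps, Python scripts to look and compute and a shell command to move; the robot and the scene stay as the last step left them, time stands still between calls to the robot, and variables do not carry over. Pictures are saved under pics/ and viewed, at most 10 in all, crops included, and the job is handed in when it is done.

```bash
mkdir -p pics; cat > h.py <<'E'
from station import get_state,cams,arm,nets
import numpy as np,cv2
def save(c,n):
    f=cams.grab_frame(c);cv2.imwrite(f'pics/{n}.png',f['img'][:,:,::-1]);return f
def pp(c,l,n=1):
    for d in nets.pinpoint(c,l)[:n]: print(c,l,np.round(d['centre'],3),round(d['confidence'],2))
E
python3 - <<'E'
from h import *
for c in('scene','top'):
    f=save(c,c+'0')
    for l in['stand','disc_center','post_top','board_hinge','board_bar','stay']+(['ramekin','carton','brush','dish','bottle','jar'] if c=='top' else []): pp(c,l)
print(get_state())
E
```

```text
scene stand [0.546 0.02  0.008] 0.76
scene disc_center [0.547 0.019 0.046] 0.72
scene post_top [0.429 0.066 0.118] 0.66
scene board_hinge [ 0.515 -0.058  0.084] 0.57
scene board_bar [0.581 0.11  0.11 ] 0.62
top stand [0.548 0.018 0.001] 0.94
top disc_center [0.545 0.02  0.05 ] 0.67
top post_top [0.432 0.062 0.113] 0.82
top board_hinge [ 0.515 -0.059  0.087] 0.96
top board_bar [0.586 0.106 0.111] 0.83
top stay [ 0.618 -0.058  0.122] 0.83
top ramekin [ 0.63  -0.212 -0.002] 0.75
top carton [0.629 0.246 0.002] 0.64
top brush [ 0.46  -0.177 -0.001] 0.57
top dish [ 0.462  0.252 -0.003] 0.88
top bottle [0.481 0.579 0.003] 0.97
top jar [ 0.462 -0.569  0.   ] 0.84
{'t': 1.0, 'q': array([-1.00587851e+00,  3.58560718e-01,  1.19033728e-02, -2.45634330e-05,
       -1.22410067e+00, -2.88125349e-01]), 'qd': array([-5.58188820e-04,  1.54887402e-03, -1.80216740e-04, -1.35150672e-03,
        1.55773382e-04, -3.21561731e-06]), 'joint_efforts': array([-2.31703825e-04, -5.82388330e+01,  2.93303525e+01,  7.00264648e+00,
        1.24574744e-02, -3.21208681e-06]), 'eef_pos': array([ 0.18445766, -0.64928095,  0.2265837 ]), 'ee_rot': array([-3.14156249e+00,  3.30363452e-05, -2.86480853e+00]), 'force': array([-0.38717603, -0.24064064,  0.54450472]), 'moment': array([ 0.01566002, -0.01860381,  0.02725256]), 'gripper_force': 0.0, 'width': 0.08762299099062203}
```

```bash
python3 -c "
import cv2,numpy as np
a=cv2.imread('pics/scene0.png');b=cv2.imread('pics/top0.png')
cv2.imwrite('pics/both0.png',cv2.resize(np.hstack([a,b]),(800,300),interpolation=cv2.INTER_AREA))"
```

```text
(no output)
```

View pics/top0.png

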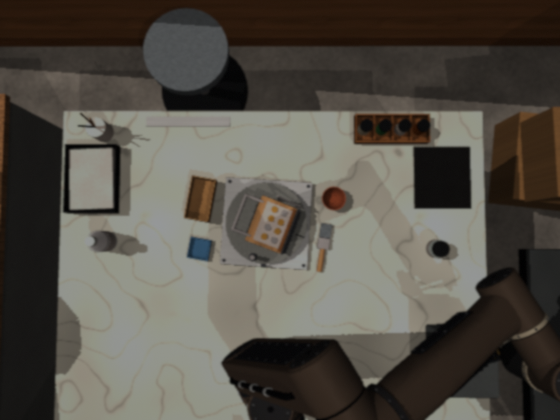

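View pics/scene0.png

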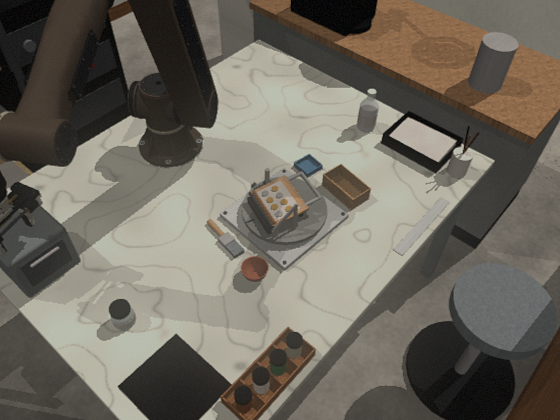

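The top view shows the plate at px (220–315, 178–270), turned slightly clockwise. The post is at (253, 257), the bar is at the left of the board, and the carton and dish are clear. I'll check the stand yaw with an overlay.

```bash
python3 - <<'E'
from h import *
f=cams.grab_frame('top');R,t,K=f['R'],f['t'],f['mtx']
def pj(X): return cv2.projectPoints(np.float64(X).reshape(-1,3),cv2.Rodrigues(R)[0],t,K,None)[0][:,0]
im=f['img'][165:285,205:325,::-1].copy();S=5
im=cv2.resize(im,None,fx=S,fy=S,interpolation=cv2.INTER_CUBIC);im=cv2.convertScaleAbs(im,alpha=1.4)
y=-.046;c=np.array([.5465,.0190])
for y,col in((-.046,(0,0,255)),):
    Q=np.array([[np.cos(y),-np.sin(y)],[np.sin(y),np.cos(y)]])
    P=[np.r_[c+Q@np.array(v)*.152,.02] for v in((-1,-1),(-1,1),(1,1),(1,-1))]+[np.r_[c+Q@[-.152,0],.05]]
    u=(pj(P)-[205,165])*S
    cv2.polylines(im,[u[:4].round().astype(int).reshape(-1,1,2)],True,col,1)
    cv2.circle(im,tuple(map(int,u[4])),5,col,1)
cv2.imwrite('pics/crop.png',im)
E
```

```text
(no output)
```

View pics/crop.png

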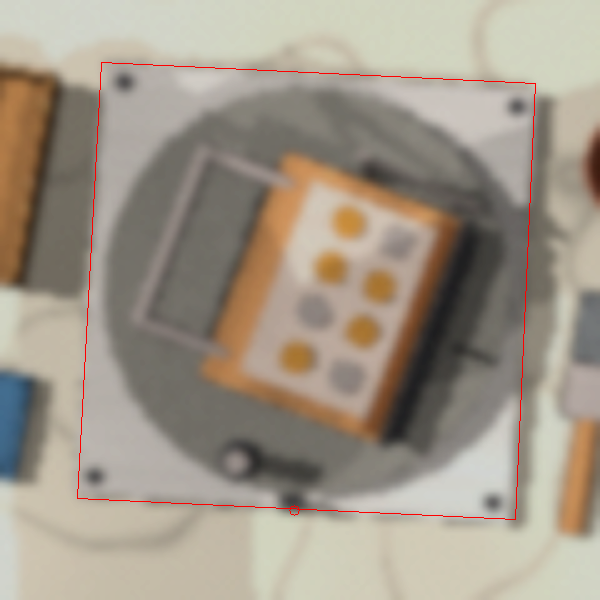

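```bash
python3 -m creep '{"translation":[[27,37,0],[27,37,0],[27,37,0],[27,37,0],[27,37,0],[27,37,0],[27,37,0],[27,37,0]],"spin":[0.15,0.15,0.15,0.15,0.15,0.15,0.15,0.15],"gripper":[1,1,1,1,1,1,1,1]}' 20
python3 -m creep '{"translation":[[4,45,0],[4,45,0],[4,45,0],[4,45,0],[4,45,0],[4,45,0],[4,45,0],[0,45,0]],"spin":[0.15,0.15,0.15,0.15,0.15,0.15,0.15,0.15],"gripper":[1,1,1,1,1,1,1,1]}'
python3 -m creep '{"translation":[[0,30,0],[0,0,0],[0,0,0]],"spin":[0.09,0,0],"gripper":[1,1,1]}'
```

```text
t: 1.85
eef_pos: [0.4013, -0.3517, 0.2269]
ee_rot: [-3.141, -0.0, -1.659]
force: [0.3, -0.4, -0.1]
width: 0.0878
gripper_force: 0.0
t: 2.65
eef_pos: [0.4285, 0.0086, 0.227]
ee_rot: [-3.141, -0.001, -0.458]
force: [0.8, -0.2, -0.7]
width: 0.0876
gripper_force: 0.0
t: 2.95
eef_pos: [0.4284, 0.0373, 0.2267]
ee_rot: [-3.141, -0.0, -0.373]
force: [0.0, -0.2, 0.3]
width: 0.088
gripper_force: 0.0
```

```bash
python3 -m creep '{"translation":[[2,27,0],[0,0,-40],[0,0,-40],[0,0,-35],[0,0,-25],[0,0,-10],[0,0,0]],"spin":[0,0,0,0,0,0,0],"gripper":[1,1,1,1,1,1,1]}'
python3 -m creep '{"translation":[[0,0,0],[0,0,0],[0,0,0],[0,0,0],[0,0,0],[0,0,0],[0,0,0],[0,0,0]],"spin":[0,0,0,0,0,0,0,0],"gripper":[0,0,0,0,0,0,0,0]}' 20
python3 - <<'E'
import numpy as np
# arc plan: from phi0 in steps, matching post radius .124 about axis
c=np.array([.546,.019]);p=np.radians(158.5)
a=p-np.r_[0,.05,.1+.1*np.arange(12)]
P=c+.124*np.c_[np.cos(a),np.sin(a)]
print(np.c_[p-a,P*1000,np.vstack([[0,0],np.diff(P,axis=0)*1000])].round(2))
E
```

```text
t: 3.65
eef_pos: [0.4299, 0.0625, 0.0758]
ee_rot: [3.139, 0.001, -0.377]
force: [-0.4, -0.1, 0.6]
width: 0.0876
gripper_force: 0.0
t: 4.45
eef_pos: [0.4304, 0.0637, 0.0766]
ee_rot: [3.142, 0.0, -0.375]
force: [0.4, -1.0, 0.6]
width: 0.0292
gripper_force: 0.0
[[0.0000e+00 4.3063e+02 6.4450e+01 0.0000e+00 0.0000e+00]
 [5.0000e-02 4.3304e+02 7.0160e+01 2.4200e+00 5.7100e+00]
 [1.0000e-01 4.3574e+02 7.5740e+01 2.7000e+00 5.5800e+00]
 [2.0000e-01 4.4196e+02 8.6460e+01 6.2200e+00 1.0720e+01]
 [3.0000e-01 4.4921e+02 9.6510e+01 7.2500e+00 1.0050e+01]
 [4.0000e-01 4.5743e+02 1.0579e+02 8.2200e+00 9.2800e+00]
 [5.0000e-01 4.6654e+02 1.1419e+02 9.1100e+00 8.4100e+00]
 [6.0000e-01 4.7644e+02 1.2165e+02 9.9000e+00 7.4600e+00]
 [7.0000e-01 4.8704e+02 1.2808e+02 1.0600e+01 6.4300e+00]
 [8.0000e-01 4.9822e+02 1.3343e+02 1.1180e+01 5.3400e+00]
 [9.0000e-01 5.0988e+02 1.3762e+02 1.1660e+01 4.2000e+00]
 [1.0000e+00 5.2191e+02 1.4064e+02 1.2020e+01 3.0100e+00]
 [1.1000e+00 5.3417e+02 1.4243e+02 1.2260e+01 1.8000e+00]
 [1.2000e+00 5.4655e+02 1.4300e+02 1.2380e+01 5.6000e-01]]
```

Fingers still closing; let them finish, then begin the arc.

```bash
python3 -m creep '{"translation":[[0,0,0],[0,0,0],[0,0,0],[0,0,0],[0,0,0]],"spin":[0,0,0,0,0],"gripper":[0,0,0,0,0]}' 20
python3 -m creep '{"translation":[[2.4,5.7,0],[2.7,5.6,0],[6.2,10.7,0],[0,0,0]],"spin":[-0.05,-0.05,-0.1,0],"gripper":[0,0,0,0]}'
```

```text
t: 4.95
eef_pos: [0.4305, 0.0637, 0.0765]
ee_rot: [-3.142, 0.0, -0.375]
force: [0.6, 0.7, -0.6]
width: 0.0155
gripper_force: 20.0
t: 5.35
eef_pos: [0.4421, 0.0868, 0.0765]
ee_rot: [-3.141, 0.0, -0.578]
force: [-2.6, 2.1, 1.6]
width: 0.0153
gripper_force: 20.0
```

```bash
python3 -m creep '{"translation":[[7.2,10,0],[8.2,9.3,0],[9.1,8.4,0],[9.9,7.5,0],[10.6,6.4,0],[11.2,5.3,0],[11.7,4.2,0],[12,3,0]],"spin":[-0.1,-0.1,-0.1,-0.1,-0.1,-0.1,-0.1,-0.1],"gripper":[0,0,0,0,0,0,0,0]}'
python3 -m creep '{"translation":[[12.3,1.8,0],[6.2,0.5,0],[0,0,0],[0,0,0]],"spin":[-0.1,-0.05,0,0],"gripper":[0,0,0,0]}'
python3 - <<'E'
from h import *
save('top','t2')
for c in('scene','top'):
    if c=='scene': cams.grab_frame(c)
    for l in('post_top','board_hinge','board_bar','stay'): pp(c,l)
E
```

```text
t: 6.15
eef_pos: [0.522, 0.1417, 0.0766]
ee_rot: [-3.141, 0.002, -1.378]
force: [-2.5, 6.9, 0.3]
width: 0.0155
gripper_force: 20.0
t: 6.55
eef_pos: [0.5412, 0.1441, 0.0766]
ee_rot: [-3.139, 0.003, -1.524]
force: [0.6, 7.6, -2.3]
width: 0.0155
gripper_force: 20.0
scene post_top [0.538 0.143 0.114] 0.92
scene board_hinge [0.46  0.019 0.084] 0.82
scene board_bar [0.641 0.028 0.112] 0.91
scene stay [ 0.502 -0.072  0.128] 0.92
top post_top [0.542 0.143 0.114] 0.76
top board_hinge [0.461 0.019 0.087] 0.88
top board_bar [0.645 0.023 0.115] 0.84
top stay [ 0.506 -0.075  0.124] 0.77
```

```bash
for i in 1; do :; done
python3 -m creep '{"translation":[[3,0,0],[0,0,0]],"spin":[-0.02,0],"gripper":[0,0]}'
python3 -m creep '{"translation":[[3,0,0],[0,0,0]],"spin":[-0.03,0],"gripper":[0,0]}'
python3 -m creep '{"translation":[[3,0,0],[0,0,0]],"spin":[-0.02,0],"gripper":[0,0]}'
```

```text
t: 7.25
eef_pos: [0.544, 0.1442, 0.0766]
ee_rot: [-3.14, 0.003, -1.545]
force: [-0.3, 9.6, -3.2]
width: 0.0155
gripper_force: 20.0
t: 7.45
eef_pos: [0.5471, 0.1443, 0.0766]
ee_rot: [-3.14, 0.003, -1.575]
force: [-0.1, 9.0, -3.0]
width: 0.0156
gripper_force: 20.0
t: 7.65
eef_pos: [0.5501, 0.1442, 0.0766]
ee_rot: [-3.14, 0.003, -1.595]
force: [0.7, 9.1, -2.8]
width: 0.0156
gripper_force: 20.0
```

```bash
python3 -m creep '{"translation":[[2,0,0],[0,0,0]],"spin":[-0.02,0],"gripper":[0,0]}'
python3 -m creep '{"translation":[[0,0,0],[0,0,0],[0,0,0],[0,0,0],[0,0,0],[0,0,0],[0,0,0],[0,0,0]],"spin":[0,0,0,0,0,0,0,0],"gripper":[0.6,0.6,0.6,0.6,0.6,0.6,0.6,0.6]}'
python3 -m creep '{"translation":[[0,0,30],[0,0,40],[0,0,50],[0,0,40],[0,0,0]],"spin":[0,0,0,0,0],"gripper":[0.6,0.6,0.6,0.6,0.6]}'
python3 -m creep '{"translation":[[0,45,0],[0,45,0],[0,45,0],[0,45,0],[0,0,0]],"spin":[0,0,0,0,0],"gripper":[0.6,0.6,0.6,0.6,0.6]}'
python3 - <<'E'
from h import *
for c in('scene','top'):
    f=cams.grab_frame(c)
    for l in('post_top','board_hinge','board_bar','stay'): pp(c,l)
cv2.imwrite('pics/c2.png',cv2.convertScaleAbs(cv2.resize(f['img'][165:285,205:325,::-1],None,fx=5,fy=5,interpolation=cv2.INTER_CUBIC),alpha=1.4))
E
```

```text
t: 7.85
eef_pos: [0.5521, 0.1442, 0.0766]
ee_rot: [-3.14, 0.003, -1.615]
force: [0.7, 8.7, -2.7]
width: 0.0159
gripper_force: 20.0
t: 8.65
eef_pos: [0.5512, 0.1421, 0.0766]
ee_rot: [-3.142, 0.0, -1.615]
force: [0.6, -0.4, -0.0]
width: 0.0523
gripper_force: 0.0
t: 9.15
eef_pos: [0.5541, 0.1431, 0.2434]
ee_rot: [-3.132, 0.005, -1.614]
force: [0.3, 0.3, -1.3]
width: 0.0528
gripper_force: 0.0
t: 9.65
eef_pos: [0.5508, 0.3267, 0.2354]
ee_rot: [3.141, -0.0, -1.611]
force: [-0.8, -1.0, -1.0]
width: 0.0524
gripper_force: 0.0
scene post_top [0.549 0.144 0.116] 0.75
scene board_hinge [0.462 0.025 0.085] 0.7
scene board_bar [0.64  0.02  0.112] 0.67
scene stay [ 0.498 -0.067  0.124] 0.82
top post_top [0.55  0.147 0.112] 0.93
top board_hinge [0.463 0.027 0.088] 0.87
top board_bar [0.644 0.016 0.114] 0.71
top stay [ 0.499 -0.07   0.124] 0.92
```

View pics/c2.png

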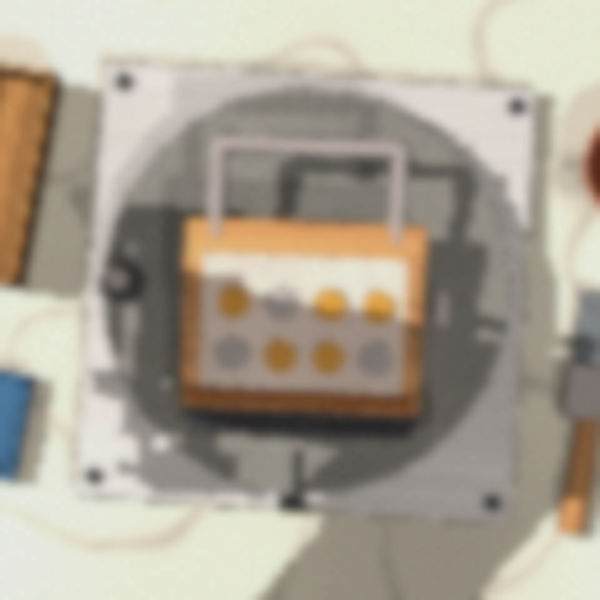

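The board is now square to the plate and the index line (295, 455–490) meets the pointer (293, 498), so it is in the detent. Next is the bar.

```bash
python3 -m creep '{"translation":[[11,-39,0],[11,-39,0],[11,-39,0],[11,-39,0],[11,-39,0],[11,-39,0],[11,-39,0],[12,-38,0]],"spin":[0,0,0,0,0,0,0,0],"gripper":[0.42,0.42,0.42,0.42,0.42,0.42,0.42,0.42]}'
python3 -m creep '{"translation":[[0,0,-40],[0,0,-20],[0,0,0]],"spin":[0,0,0],"gripper":[0.42,0.42,0.42]}'
python3 - <<'E'
from h import *
save('wrist','w1');pp('wrist','board_bar');cams.grab_frame('top');pp('top','board_bar');cams.grab_frame('scene');pp('scene','board_bar')
E
```

```text
t: 10.95
eef_pos: [0.6403, 0.009, 0.237]
ee_rot: [-3.141, 0.0, -1.615]
force: [0.5, 0.5, 0.4]
width: 0.0368
gripper_force: 0.0
t: 11.25
eef_pos: [0.6381, 0.0098, 0.1733]
ee_rot: [3.136, -0.001, -1.617]
force: [0.2, -0.2, 0.3]
width: 0.037
gripper_force: 0.0
wrist board_bar [0.636 0.012 0.115] 0.81
top board_bar [ 0.628 -0.214 -0.001] 0.47
scene board_bar [0.64  0.016 0.112] 0.59
```

View pics/w1.png

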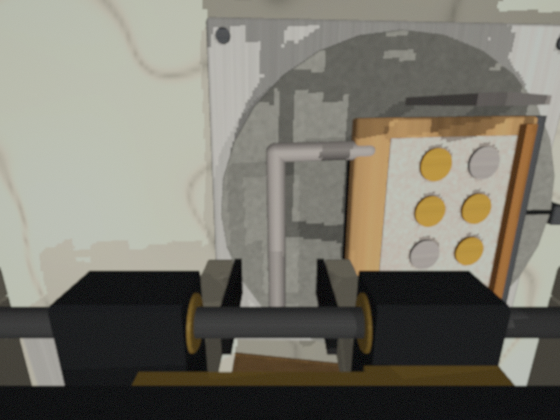

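The bar (column 278) runs centrally between the fingertips (240–320), so I can descend and grip.

```bash
python3 -m creep '{"translation":[[1,3,-25],[0,0,-25],[0,0,-15],[0,0,-13],[0,0,0]],"spin":[0,0,0,0,0],"gripper":[0.42,0.42,0.42,0.42,0.42]}'
python3 -m creep '{"translation":[[0,0,0],[0,0,0],[0,0,0],[0,0,0],[0,0,0],[0,0,0],[0,0,0],[0,0,0]],"spin":[0,0,0,0,0,0,0,0],"gripper":[0,0,0,0,0,0,0,0]}' 20
python3 - <<'E'
import numpy as np
r=180;th=np.r_[np.linspace(.155,.785,13)]
x=r*np.cos(th);z=r*np.sin(th);x0=np.diff(x)
print(np.c_[th[1:],x0*np.cos(.046),-x0*np.sin(.046),np.diff(z)].round(2))
E
python3 - <<'E'
from h import *
for c in('scene','top'): cams.grab_frame(c);[pp(c,l) for l in('board_bar','post_top','board_hinge')]
E
```

```text
t: 12.05
eef_pos: [0.6404, 0.0142, 0.0974]
ee_rot: [3.14, -0.0, -1.615]
force: [-0.8, -0.2, 0.5]
width: 0.0365
gripper_force: 0.0
t: 12.85
eef_pos: [0.6401, 0.0141, 0.0985]
ee_rot: [3.14, -0.0, -1.615]
force: [-5.0, 0.9, 1.9]
width: 0.0111
gripper_force: 20.0
[[ 0.21 -1.7   0.08  9.29]
 [ 0.26 -2.19  0.1   9.19]
 [ 0.31 -2.67  0.12  9.06]
 [ 0.36 -3.14  0.14  8.91]
 [ 0.42 -3.6   0.17  8.73]
 [ 0.47 -4.05  0.19  8.53]
 [ 0.52 -4.49  0.21  8.31]
 [ 0.57 -4.92  0.23  8.06]
 [ 0.63 -5.34  0.25  7.79]
 [ 0.68 -5.74  0.26  7.5 ]
 [ 0.73 -6.13  0.28  7.19]
 [ 0.78 -6.49  0.3   6.86]]
scene board_bar [0.641 0.02  0.108] 0.6
scene board_hinge [0.459 0.023 0.087] 0.6
top post_top [0.55  0.143 0.113] 0.92
top board_hinge [0.465 0.027 0.086] 0.86
```

```bash
python3 -m creep '{"translation":[[-1.7,0,9.3],[-2.2,0,9.2],[-2.7,0.3,9],[-3.1,0,8.9],[-3.6,0.3,8.7],[0,0,0]],"spin":[0,0,0,0,0,0],"gripper":[0,0,0,0,0,0]}'
python3 -m creep '{"translation":[[-4,0.2,8.5],[-4.5,0.2,8.3],[-4.9,0.2,8],[-5.3,0.3,7.8],[-5.7,0.3,7.5],[0,0,0]],"spin":[0,0,0,0,0,0],"gripper":[0,0,0,0,0,0]}'
python3 - <<'E'
from h import *
for c in('scene','top'): cams.grab_frame(c);[pp(c,l) for l in('board_bar','post_top','board_hinge')]
E
```

```text
t: 13.85
eef_pos: [0.6269, 0.0146, 0.1454]
ee_rot: [3.142, 0.0, -1.615]
force: [-5.9, 0.3, -0.1]
width: 0.011
gripper_force: 20.0
t: 14.45
eef_pos: [0.6033, 0.0158, 0.1859]
ee_rot: [-3.139, 0.0, -1.614]
force: [-0.6, -1.3, 1.3]
width: 0.0114
gripper_force: 20.0
scene board_bar [0.602 0.02  0.199] 0.77
scene board_hinge [0.458 0.021 0.083] 0.97
top board_bar [0.607 0.017 0.194] 0.71
top post_top [0.552 0.141 0.116] 0.83
top board_hinge [0.464 0.026 0.086] 0.71
```

```bash
python3 -m creep '{"translation":[[-6.2,0.3,7.2],[-6.5,0.3,6.9],[-2,0,2],[0,0,0],[0,0,0],[0,0,0]],"spin":[0,0,0,0,0,0],"gripper":[0,0,0,0,0,0]}'
python3 - <<'E'
from h import *
for c in('scene','wrist'): cams.grab_frame(c);[pp(c,l) for l in('board_bar','post_top','board_hinge')]
E
```

```text
t: 15.45
eef_pos: [0.5905, 0.0167, 0.201]
ee_rot: [-3.138, 0.0, -1.614]
force: [4.1, -2.8, 4.8]
width: 0.0113
gripper_force: 20.0
scene board_bar [0.592 0.018 0.211] 0.66
scene post_top [0.547 0.144 0.119] 0.61
scene board_hinge [0.46  0.023 0.088] 0.64
wrist board_bar [0.587 0.018 0.214] 0.64
wrist board_hinge [0.464 0.022 0.088] 0.82
```

```bash
python3 -m creep '{"translation":[[0,0,0],[0,0,0],[0,0,0],[0,0,0],[0,0,0],[0,0,0],[0,0,0]],"spin":[0,0,0,0,0,0,0],"gripper":[0.42,0.42,0.42,0.42,0.42,0.42,0.42]}'
python3 - <<'E'
from h import *
for c in('scene','wrist'): cams.grab_frame(c);[pp(c,l) for l in('board_bar','post_top','board_hinge')]
E
```

```text
t: 16.55
eef_pos: [0.5887, 0.0165, 0.1998]
ee_rot: [3.141, 0.0, -1.615]
force: [-0.3, 0.5, 0.9]
width: 0.0368
gripper_force: 0.0
scene board_bar [0.589 0.022 0.211] 0.57
scene post_top [0.548 0.144 0.119] 0.82
scene board_hinge [0.459 0.02  0.086] 0.59
wrist board_bar [0.589 0.02  0.213] 0.76
wrist post_top [0.553 0.148 0.116] 0.61
wrist board_hinge [0.463 0.02  0.091] 0.82
```

```bash
python3 -m creep '{"translation":[[0,0,15],[0,0,30],[0,0,40],[0,0,40],[0,0,0]],"spin":[0,0,0,0,0],"gripper":[0.42,0.42,0.42,0.42,0.42]}'
python3 -m creep '{"translation":[[0,-40,0],[0,-40,0],[0,-40,0],[0,-40,0],[0,-40,0],[0,-40,0],[0,-40,0],[0,0,0]],"spin":[0,0,0,0,0,0,0,0],"gripper":[0.42,0.42,0.42,0.42,0.42,0.42,0.42,0.42]}'
python3 - <<'E'
from h import *
s=cams.grab_frame('scene')['img']
for l in('board_bar','post_top','board_hinge'):pp('scene',l)
f=cams.grab_frame('top')['img']
for l in('board_bar','post_top','board_hinge','brush','ramekin','carton','dish'):pp('top',l)
z=lambda a:cv2.resize(a[:,:,::-1],(400,400),interpolation=cv2.INTER_CUBIC)
cv2.imwrite('pics/end.png',cv2.convertScaleAbs(np.hstack([z(s[150:270,220:340]),z(f[165:285,205:325])]),alpha=1.3))
E
```

```text
t: 17.45
eef_pos: [0.5912, 0.0165, 0.3314]
ee_rot: [-3.132, 0.002, -1.614]
force: [0.4, -0.1, -0.5]
width: 0.0363
gripper_force: 0.0
t: 18.25
eef_pos: [0.5881, -0.2675, 0.3238]
ee_rot: [3.14, -0.001, -1.619]
force: [0.1, 0.3, -0.4]
width: 0.0366
gripper_force: 0.0
scene board_bar [0.588 0.021 0.21 ] 0.64
scene post_top [ 0.634 -0.211 -0.003] 0.3
scene board_hinge [0.458 0.023 0.085] 0.76
top board_bar [0.598 0.019 0.215] 0.88
top post_top [0.549 0.141 0.111] 0.83
top board_hinge [0.461 0.026 0.089] 0.79
top brush [ 0.462 -0.178  0.   ] 0.73
top ramekin [0.631 0.245 0.002] 0.58
top carton [0.629 0.248 0.001] 0.62
top dish [ 0.46  -0.572  0.001] 0.58
```

View pics/end.png

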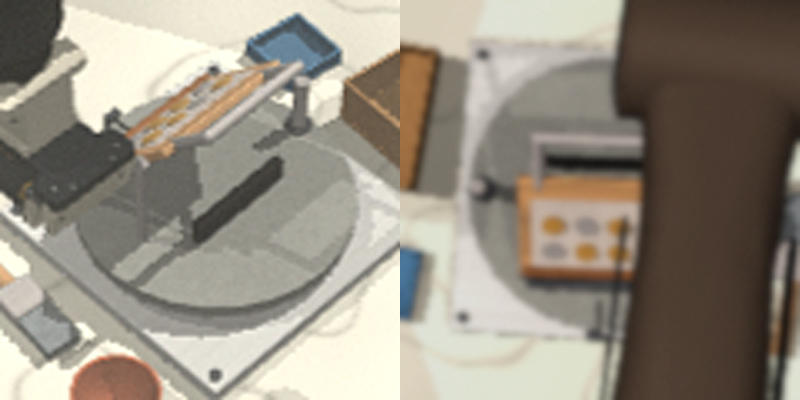

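The left half shows the raised board, with the bar at (180–300, 65–140). The right half shows the index line at the pointer. I'll overlay the expected 45° geometry before handing in.

```bash
python3 -m creep '{"translation":[[0,-40,0],[0,-40,0],[0,-40,0],[0,-40,0],[0,0,0]],"spin":[0,0,0,0,0],"gripper":[0.42,0.42,0.42,0.42,0.42]}'
python3 - <<'E'
from h import *
f=cams.grab_frame('scene');S=6;o=[230,155]
im=cv2.resize(f['img'][155:255,230:330,::-1],None,fx=S,fy=S,interpolation=cv2.INTER_CUBIC)
y=-.046;Q=np.array([[np.cos(y),-np.sin(y)],[np.sin(y),np.cos(y)]])
def W(x,yy,z): return np.r_[Q@[x,yy]+[.546,.019],z]
def px(P): return ((cv2.projectPoints(np.array(P),cv2.Rodrigues(f['R'])[0],f['t'],f['mtx'],None)[0][:,0]-o+.5)*S).astype(int).reshape(-1,1,2)
B=lambda th,r,yy:W(-.085+r*np.cos(th),yy,.085+r*np.sin(th))
for th,c in((.685,(255,0,0)),(.785,(0,0,255)),(.885,(0,255,0))):
    cv2.polylines(im,[px([B(th,.18,-.06),B(th,.18,.06)])],False,c,1)
cv2.polylines(im,[px([B(.785,0,-.09),B(.785,.11,-.09)])],False,(255,0,255),1)
cv2.imwrite('pics/ov.png',im)
for l in('board_bar','stay','board_hinge'):pp('scene',l)
cams.grab_frame('top')
for l in('board_bar','stay','board_hinge','post_top'):pp('top',l)
E
```

```text
t: 19.35
eef_pos: [0.5878, -0.4276, 0.3231]
ee_rot: [3.139, -0.0, -1.618]
force: [-0.6, 0.4, -0.4]
width: 0.0368
gripper_force: 0.0
scene board_bar [0.593 0.023 0.211] 0.96
scene stay [ 0.496 -0.07   0.123] 0.6
scene board_hinge [0.459 0.023 0.086] 0.55
top board_bar [0.595 0.017 0.21 ] 0.82
top stay [ 0.5   -0.074  0.124] 0.78
top board_hinge [0.465 0.024 0.089] 0.93
top post_top [0.483 0.581 0.   ] 0.28
```

View pics/ov.png

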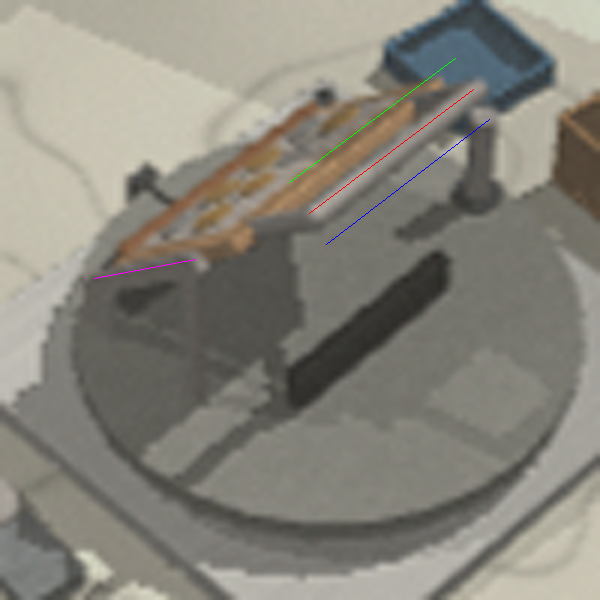

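The bar lies close to the red 45° line, at about 0.76 rad and well inside the 0.685–0.885 band.

```bash
python3 -c "
from h import *
print(arm.job_done())"
```

```text
the job is handed in; nothing more can be done
None
```

I turned the turntable into its detent, raised the board to about 45° (roughly 0.76 rad by the overlay) and let go, then handed the job in with the arm clear at about 19.4 s; no verdict came back.

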